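# Free-run test of a carver's turntable

### The arm

A 7-joint arm with a two-finger parallel gripper is mounted at the origin on the work surface. World frame = base frame: x ahead of the robot, y to its left, z up, the work surface at z = 0. Lengths are in m, angles in rad, forces in N, time in s.
With the tool pointing down it reaches from about 0.4 to 0.925 m from the base axis. Payload 5.6 kg.
Tool frame: the origin (TCP) lies between the finger pads, 19 mm behind the fingertips; this is the grasp point; z points along the fingers, y is the line along which they close (so a half turn about z gives the same grasp; the last joint's range is limited). The gripper opens to 85 mm and grips with 20 to 120 N. Pads are 22 mm wide; open, the fingers measure 114 mm over their backs; the gripper's body (76 mm by 85 mm) begins 54 mm behind the grasp point. The pads swing forward as they close: fully open they stand 13 mm farther back than shut.
Start: joints at [-1.267, 0.468, -0.012, 1.603, 0.006, 1.071, -0.056], TCP at [0.221, 0.611, 0.25] pointing down, gripper open.
Joint ranges: [-2.53, 2.53], [-0.31, 2.02], [-1.57, 1.55], [0.28, 2.44], [-1.29, 4.43], [0.15, 1.84], [-2.92, 2.92]. Speed limits (rad/s): [2.57, 2.57, 3.14, 3.14, 3.14, 3.14, 3.14].

### API

Orientations are given as [roll, pitch, yaw] about the fixed x, y, z axes, in that order (R = Rz(yaw) Ry(pitch) Rx(roll)).
In Python, from cell import robot gives the robot as it stands.
- The arm moves only by the tool arm_command, never from a script. Its argument "plan" is a list of rows, each an object with "translation": the shift along the tool's x, y, z in cm, a list of three; "turn": the turn about the tool's z in rad; "hand": the opening, from 0 (shut) to 1 (fully open). A call has 1 to 8 rows; each row shifts and turns the commanded pose from where the row before left it, along the tool's axes as they then stand; what a row does not reach is not made up. A row lasts 1/12 s, in which the tool goes at most 41.7 mm and 7.16 degrees, less where a joint would pass 70% of its speed; a pose out of reach is approached as far as the arm can. A call is refused whole if a number of a shift passes 4.17 or a number of a turn 0.125, either way. A call with a gripper value outside its range is refused whole. The fingers move at their own pace and stop on an object; the grip force is fixed at half the most. Time passes only in rows, so rows that do not move let the fingers close. It gives the time, the measured TCP pose, the force, the opening and the grip force at its end, in the units of the state.
- robot.sense(): the state, without advancing time (a new reading comes with each control period).
- robot.grab_frame(name): name is "scene" or "side" or "wrist"; returns the picture (420x560x3 uint8, blue, green, red); there is no depth.
- robot.get_calibration(name): a dict with "intrinsics" (3x3 intrinsics, pixels), "rvec" (rotation vector, rad) and "tvec" (3), from world to camera coordinates, as OpenCV has them. Camera axes: x right, y down, z forward; pixel columns grow to the right and rows downward; lengths in m; the calibration is good to about 2 mm. The wrist camera is an equidistant fisheye: a pixel r from the principal point sees the ray r / f radians off the axis. A picture is of the moment at which its call begins: read the wrist's pose just before it. get_calibration takes no time and is no camera call; for the wrist camera it gives the pose at the moment of the call.
- robot.sign_off(): hands the job in; it is judged then, once.
The state is a dict: "t": time; "joint_pos": joint angles; "dq": joint speeds; "tau": joint torques, N m; "ee_pos": TCP position; "ee_rot": TCP orientation; "force": force on the tool from outside, world axes, zero at the start; "moment": the same for the moment, N m; "opening": finger opening in m; "grasp_force": force on a finger pad.
Only numpy, scipy, OpenCV 4.12 (cv2) and the standard library are available. Lean on these libraries where they do the work, as an engineer would, in place of code of your own. Each camera call takes 0.05 s, during which the arm holds its last target. There are 200 camera calls.

### The job

Test that the carver's turntable runs freely: set it turning by its upright peg, let go, and as it coasts keep your open fingers around the moving peg without touching the turntable for a good five seconds, while it still turns faster than one turn in ten seconds. Then take hold of the peg, bring it to rest in line with the brass pointer on the base, let go and leave it standing still there. Never spin the turntable faster than one turn in two seconds, do not touch the owl carving in the middle, and leave the other things on the bench alone.

Things in the scene. Friction and masses are not known exactly. Their poses are not given: they have to be found in the camera images.
- turntable: Cast-iron wheel faced with plywood, 300 mm diameter, on a vertical ball-bearing axis, turns endlessly. Origin on the axis, 38 mm above the bench; z up, -x points to the peg; top face 60 mm above the bench. Nominal: mass 3.2 kg, inertia 0.036 kg m2, drag 0.002 N m plus 0.0015 N m per rad/s; let go at 1.3 rad/s it loses some 0.1 rad/s each second (true values differ somewhat).
- peg (a point): Point on the peg's axis at grip height, 106 mm above the bench. Peg: upright crank grip, a round dark-wood sleeve turning freely on a pin fixed to the wheel, 18 mm diameter, 115 mm from the turntable's axis, top 118 mm above the bench, 30 mm steel collar at its foot. The sleeve swivels, so a gripping tool need not turn with the wheel. 'Fingers around the peg': TCP within 25 mm of this point in 3D.
- mark (a point): Where peg must be at the end: point in the air 115 mm from the turntable's axis, 106 mm above the bench, in line with the pointer. The brass pointer (40 mm long, 6 wide, top 56 mm above the bench) aims at the axis, 165 to 205 mm from it, on a steel block of the fixed base just outside the wheel, on the robot's side. Does not move.
- owl: Carved wooden owl screwed to the middle of the wheel, turning with it; 66 mm across at most, 83 mm high; its top is 145 mm above the bench (a little more at the 8 mm ear tips). Origin at the centre of its underside.
- bottle: Bystander: turned wooden bottle, 54 mm diameter, 122 mm high, standing; origin at the centre of its underside.
- blank: Bystander: wood blank 100 x 55 x 50 mm; origin at the centre of its underside.
- chisel: Bystander: carving chisel lying on the bench, 220 mm long, 24 mm thick; origin near its middle on the bench, blade towards its +x.
- cup: Bystander: blue ceramic mug, 80 mm diameter, 95 mm high; origin at the centre of its underside.

How it is judged:
On the way, in this order (a step that is already met when the one before it is completed fails the run):
1. the turntable coasts freely at over 0.5 rad/s, touched by nothing, with the TCP within 25 mm of the peg point, for 5 s without a break (distance between the grasp point and peg below 0.025 m and contact force between each of the arm, the fingers and turntable below 0.2 N and angular speed of turntable above 0.5 rad/s), for 5 s.
2. the fingers take hold of the peg (contact force between the fingers and turntable above 1 N and distance between the grasp point and peg below 0.025 m), for 0.2 s.
At the end, for the whole second after the job is handed in: the peg stands within 20 mm of the point in line with the pointer and the turntable is still (under 0.06 rad/s), released (horizontal distance between peg and mark below 0.02 m and angular speed of turntable below 0.06 rad/s); the robot touches nothing.
It fails at once if the turntable spun faster than 3.3 rad/s (angular speed of turntable above 3.3 rad/s).
It fails at once if the owl carving touched (contact force between any of the arm, the fingers and owl above 0.5 N).
It fails at once if a bystander moved by over 20 mm (distance of any of bottle, blank, chisel, cup from where it was at the start of the episode above 0.02 m).
It also fails if it takes over 64 s, if anything falls off the work surface, if the arm or the gripper's body presses on something with over 40 N, if the wrist force passes 120 N, or if a joint passes its speed limit or range.

## Working session

There is one attempt and no reset: what is moved stays moved. The work goes in short steps, Python scripts to look and compute and a tool call to move; the robot and the scene stay as the last step left them, time stands still between calls to the robot, and variables do not carry over. Pictures are saved under pics/ and viewed, at most 10 in all, crops included, and the job is handed in when it is done.

Besides the shell and the picture viewer there is one more tool, called after "Request:" as name(argument=value, ...) on one line, values as JSON. arm_command: Moves the arm, as the interface text tells. Its arguments: {"type":"object","properties":{"plan":{"type":"array","items":{"type":"object","properties":{"translation":{"type":"array","items":{"type":"number"}},"turn":{"type":"number"},"hand":{"type":"number"}}}}},"required":["plan"]}

```bash
mkdir -p pics; ls; python3 - <<'E'
from cell import robot
import cv2,numpy as np
s=robot.sense(); print({k:np.round(s[k],3) for k in ['t','ee_pos','ee_rot','opening','force']})
for n in ['scene','side']:
    cv2.imwrite(f'pics/{n}0.png',robot.grab_frame(n))
    c=robot.get_calibration(n); print(n,c)
E
```

```text
pics
{'t': np.float64(0.0), 'ee_pos': array([0.221, 0.611, 0.249]), 'ee_rot': array([-3.14 ,  0.   ,  2.795]), 'opening': np.float64(0.086), 'force': array([0.148, 0.487, 0.342])}
scene {'intrinsics': array([[469.54809292,   0.        , 275.17996935],
       [  0.        , 469.54809292, 211.6154264 ],
       [  0.        ,   0.        ,   1.        ]]), 'rvec': array([ 1.07342817,  2.47689385, -0.97826089]), 'tvec': array([ 0.38031043, -0.2259692 ,  1.65948059])}
side {'intrinsics': array([[406.12614976,   0.        , 274.69514541],
       [  0.        , 406.12614976, 210.04754961],
       [  0.        ,   0.        ,   1.        ]]), 'rvec': array([ 2.15233365, -0.22136512,  0.08512983]), 'tvec': array([-0.51107846,  0.14893365,  0.97088427])}
```

View pics/scene0.png

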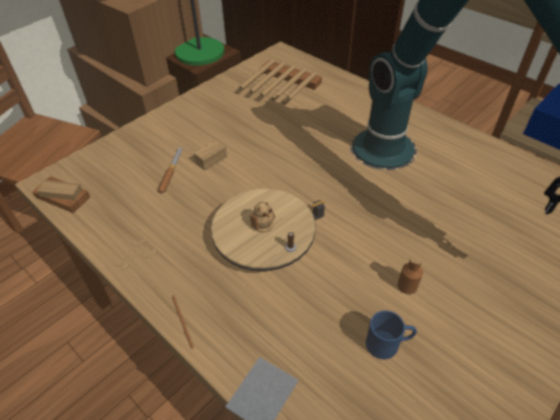

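View pics/side0.png

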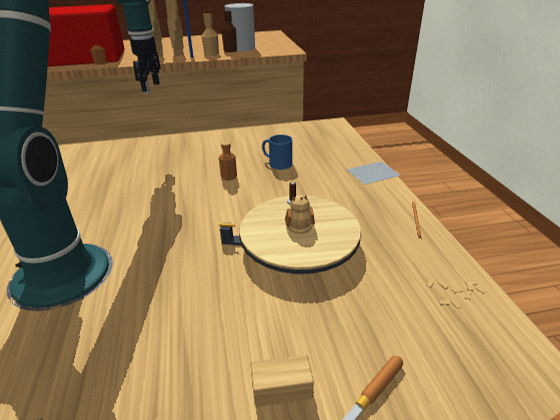

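The scene view shows the wheel centred near (264,228), peg at (291,240), pointer block at (318,209). In the side view the wheel is at (300,231), the peg at (293,190) and the block at (228,233). I'll enlarge both views.

```bash
python3 - <<'E'
import cv2,numpy as np
a=cv2.imread('pics/scene0.png')[180:280,205:335]; b=cv2.imread('pics/side0.png')[170:270,215:365]
a=cv2.resize(a,None,fx=5,fy=5,interpolation=cv2.INTER_CUBIC); b=cv2.resize(b,None,fx=5,fy=5,interpolation=cv2.INTER_CUBIC)
cv2.imwrite('pics/ca.png',a);cv2.imwrite('pics/cb.png',b)
E
```

```text
(no output)
```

View pics/ca.png

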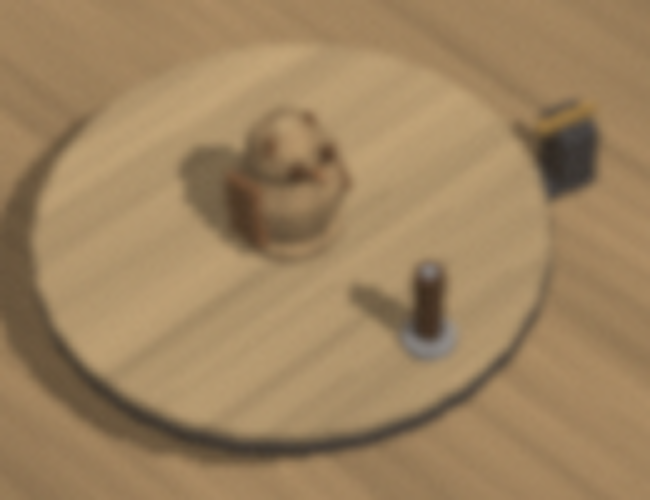

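View pics/cb.png

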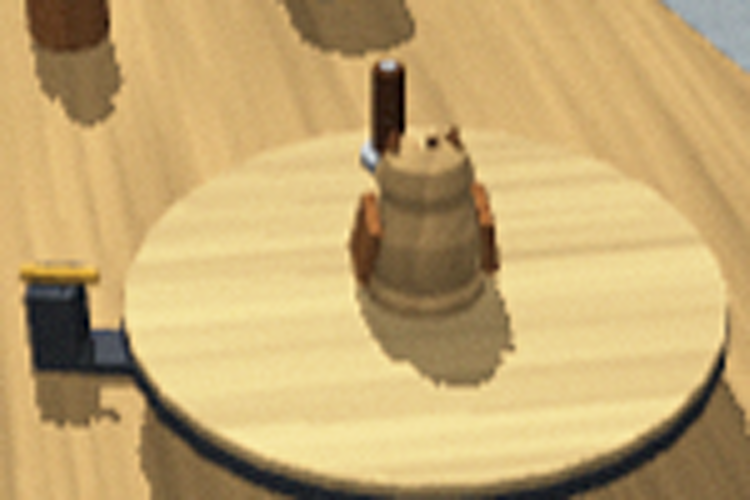

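```bash
cat > h.py <<'E'
from cell import robot
import cv2,numpy as np
def cam(n):
    c=robot.get_calibration(n); R=cv2.Rodrigues(c['rvec'])[0]; t=c['tvec'].reshape(3,1); return c['intrinsics'],R,t
def P(n): K,R,t=cam(n); return K@np.hstack([R,t])
def plane(n,p,z):
    K,R,t=cam(n); o=(-R.T@t).ravel(); d=R.T@np.linalg.inv(K)@np.r_[p,1]; return (o+d*(z-o[2])/d[2])
def tri(a,b):
    X=cv2.triangulatePoints(P('scene'),P('side'),np.float64(a),np.float64(b)).ravel(); return X[:3]/X[3]
A=lambda x,y:np.array([x/5+205-.4,y/5+180-.4]); B=lambda x,y:np.array([x/5+215-.4,y/5+170-.4])
E
python3 - <<'E'
from h import *
from scipy.optimize import least_squares
np.set_printoptions(precision=4,suppress=True)
print('pegtop',tri(A(430,268),B(389,66)),plane('scene',A(430,268),.118),plane('side',B(389,66),.118))
for z in(.056,):
  for n,ps in(('scene',[A(539,132),A(594,107)]),('side',[B(97,274),B(22,272)])): print(n,[plane(n,p,z) for p in ps])
print('ptr',tri(A(539,132),B(97,274)),tri(A(594,107),B(22,272)))
allp=[]
for n,ps in(('scene',[A(32,235),A(300,42),A(551,230),A(285,437)]),('side',[B(124,305),B(727,310),B(425,127),B(420,488)])):
  q=np.array([plane(n,p,.06)[:2] for p in ps]);allp.append(q)
  r=least_squares(lambda c:np.hypot(*(q-c[:2]).T)-c[2],[.7,0,.15]);print(n,r.x,r.fun)
print('owl top tri',tri(A(290,112),B(430,130)))
for nm,p,z in(('bottle',(410,262),.12),('cup',(386,325),.09),('blank',(211,150),.05),('chisel',(171,172),.01)): print(nm,plane('scene',p,z))
E
```

```text
pegtop [0.5868 0.0913 0.1176] [0.5855 0.0918 0.118 ] [0.5882 0.0888 0.118 ]
scene [array([0.4248, 0.0337, 0.056 ]), array([0.3868, 0.0446, 0.056 ])]
side [array([0.4226, 0.0242, 0.056 ]), array([0.3858, 0.0344, 0.056 ])]
ptr [0.4223 0.0311 0.0516] [0.3847 0.042  0.0516]
scene [ 0.5793 -0.0211  0.149 ] [-0.0003  0.0003 -0.0003  0.0003]
side [ 0.5785 -0.0269  0.1475] [-0.0004 -0.0004  0.0003  0.0004]
owl top tri [ 0.5779 -0.0225  0.1492]
bottle [0.4541 0.3756 0.12  ]
cup [0.6236 0.4261 0.09  ]
blank [ 0.4538 -0.3923  0.05  ]
chisel [ 0.5921 -0.4455  0.01  ]
```

The measurements agree with the text: wheel centre ≈ (0.579,-0.023), peg ≈ (0.587,0.091) at radius 0.114, pointer at about 162–163°, mark ≈ (0.469,0.011). Next I move above the peg.

Request:
arm_command(plan=[{"translation": [-2.6, -1.83, 0.25], "turn": 0, "hand": 1}, {"translation": [-2.6, -1.83, 0.25], "turn": 0, "hand": 1}, {"translation": [-2.6, -1.83, 0.25], "turn": 0, "hand": 1}, {"translation": [-2.6, -1.83, 0.25], "turn": 0, "hand": 1}, {"translation": [-2.6, -1.83, 0.25], "turn": 0, "hand": 1}, {"translation": [-2.6, -1.83, 0.25], "turn": 0, "hand": 1}, {"translation": [-2.6, -1.83, 0.25], "turn": 0, "hand": 1}, {"translation": [-2.6, -1.83, 0.25], "turn": 0, "hand": 1}])

```text
t: 0.77
ee_pos: [0.3673, 0.4013, 0.2296]
ee_rot: [-3.141, -0.0, 2.795]
force: [1.2, -0.3, -0.9]
opening: 0.0854
grasp_force: 0.0
```

Request:
arm_command(plan=[{"translation": [-2.6, -1.83, 0.25], "turn": 0, "hand": 1}, {"translation": [-2.6, -1.83, 0.25], "turn": 0, "hand": 1}, {"translation": [-2.6, -1.83, 0.25], "turn": 0, "hand": 1}, {"translation": [-2.6, -1.83, 0.25], "turn": 0, "hand": 1}, {"translation": [-2.6, -1.83, 0.25], "turn": 0, "hand": 1}, {"translation": [-2.6, -1.83, 0.25], "turn": 0, "hand": 1}, {"translation": [-2.6, -1.83, 0.25], "turn": 0, "hand": 1}, {"translation": [-2.6, -1.83, 0.25], "turn": 0, "hand": 1}])

```text
t: 1.43
ee_pos: [0.5131, 0.1931, 0.2096]
ee_rot: [-3.141, -0.0, 2.795]
force: [0.1, 0.3, -0.2]
opening: 0.0852
grasp_force: 0.0
```

Request:
arm_command(plan=[{"translation": [-2.6, -1.83, 0.25], "turn": 0, "hand": 1}, {"translation": [-2.6, -1.83, 0.25], "turn": 0, "hand": 1}, {"translation": [-2.6, -1.83, 0.25], "turn": 0, "hand": 1}, {"translation": [-2.6, -1.83, 0.25], "turn": 0, "hand": 1}, {"translation": [0, 0, 0], "turn": 0, "hand": 1}, {"translation": [0, 0, 0], "turn": 0, "hand": 1}])

```text
t: 1.93
ee_pos: [0.5859, 0.0879, 0.1993]
ee_rot: [-3.14, -0.001, 2.79]
force: [-0.3, -0.0, -0.1]
opening: 0.0854
grasp_force: 0.0
```

```bash
python3 - <<'E'
from h import *
np.set_printoptions(precision=4,suppress=True)
s=robot.sense(); print(s['t'],np.array(s['ee_pos']),np.array(s['ee_rot']),s['force'])
c=robot.get_calibration('wrist');cv2.imwrite('pics/w1.png',robot.grab_frame('wrist'));print(c)
R=cv2.Rodrigues(c['rvec'])[0];print(-R.T@c['tvec'],R)
E
```

```text
1.9333 [0.5859 0.0879 0.1993] [-3.1402 -0.0005  2.7904] [-0.3034 -0.003  -0.094 ]
{'intrinsics': array([[325.1923,   0.    , 274.2925],
       [  0.    , 325.1923, 209.9294],
       [  0.    ,   0.    ,   1.    ]]), 'rvec': array([-2.3933, -1.6719, -0.2174]), 'tvec': array([-0.2845, -0.5233,  0.1957])}
[0.5255 0.1108 0.3235] [[ 0.3442  0.9389 -0.0013]
 [ 0.9073 -0.3323  0.2575]
 [ 0.2413 -0.0898 -0.9663]]
```

View pics/w1.png

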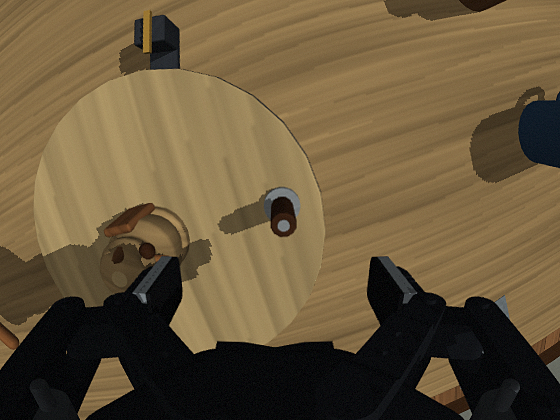

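The wrist view shows the peg's silver pin top at (284,226), the collar at (281,201), and the pointer from (148,12) to (149,52). I'll write a wrist back-projection and a pin detector.

```bash
cat >> h.py <<'E'
def wplane(c,p,z):
    K=c['intrinsics']; R=cv2.Rodrigues(c['rvec'])[0]; o=-R.T@c['tvec'].ravel()
    v=np.array([p[0]-K[0,2],p[1]-K[1,2]]); r=np.hypot(*v)+1e-9; th=r/K[0,0]
    d=R.T@np.r_[np.sin(th)*v/r,np.cos(th)]; return o+d*(z-o[2])/d[2]
def pins(im,c):
    h=im.astype(int); m=((h.max(2)-h.min(2)<28)&(h.min(2)>95)).astype(np.uint8)
    n,l,s,ce=cv2.connectedComponentsWithStats(m)
    return [(ce[i],s[i,4],wplane(c,ce[i],.118)) for i in range(1,n) if 12<s[i,4]<600]
E
python3 - <<'E'
from h import *
np.set_printoptions(precision=4,suppress=True)
c=robot.get_calibration('wrist'); im=cv2.imread('pics/w1.png')
for q in pins(im,c): print(*q)
print('ptr',wplane(c,(148,12),.056),wplane(c,(149,52),.056))
print('pegtop',wplane(c,(284,226),.118))
print(im[222:230,280:288].mean((0,1)))
# rim fit, wood face
ps=[(34,200),(163,69),(325,225),(80,104),(262,104),(305,152),(301,310)]
from scipy.optimize import least_squares
q=np.array([wplane(c,p,.06)[:2] for p in ps]);r=least_squares(lambda k:np.hypot(*(q-k[:2]).T)-k[2],[.58,-.02,.15]);print(r.x,r.fun)
E
```

```text
[285.8866 197.2955] 335 [0.5707 0.1037 0.118 ]
[283.2476 225.1714] 105 [0.5879 0.0958 0.118 ]
[142.9697 296.8485] 33 [ 0.6067 -0.0249  0.118 ]
[502.25   304.8125] 96 [0.73   0.2574 0.118 ]
[554.4953 367.4299] 107 [0.8876 0.3538 0.118 ]
[466.0417 414.4028] 72 [0.8782 0.2173 0.118 ]
ptr [0.3872 0.0458 0.056 ] [0.4239 0.0352 0.056 ]
pegtop [0.5887 0.0961 0.118 ]
[126.8906 125.7188 120.6562]
[ 0.5804 -0.0171  0.1472] [ 0.001   0.0007 -0.0004 -0.0018 -0.0001  0.001  -0.0004]
```

Request:
arm_command(plan=[{"translation": [0, 0.4, 2.0], "hand": 1, "turn": 0}, {"translation": [0, 0, 2.3], "hand": 1, "turn": 0}, {"translation": [0, 0, 2.3], "hand": 1, "turn": 0}, {"translation": [0, 0, 2.0], "hand": 1, "turn": 0}, {"translation": [0, 0, 0.7], "hand": 1, "turn": 0}, {"translation": [0, 0, 0], "hand": 1, "turn": 0}, {"translation": [0, 0, 0], "hand": 1, "turn": 0}])

```text
t: 2.57
ee_pos: [0.5868, 0.0951, 0.1074]
ee_rot: [3.141, -0.0, 2.796]
force: [1.0, 0.6, 0.6]
opening: 0.0857
grasp_force: 0.0
```

```bash
python3 - <<'E'
from h import *
np.set_printoptions(precision=4,suppress=True)
s=robot.sense(); print(s['t'],np.array(s['ee_pos']),np.array(s['ee_rot']),s['force'])
c=robot.get_calibration('wrist');im=robot.grab_frame('wrist');cv2.imwrite('pics/w2.png',im)
for q in pins(im,c): print(*q)
E
```

```text
2.5667 [0.5868 0.0951 0.1074] [ 3.1413 -0.0002  2.7961] [0.9823 0.6103 0.6125]
[141.9184 296.7347] 49 [0.5716 0.0413 0.118 ]
[534.6216 342.991 ] 111 [0.6847 0.2257 0.118 ]
```

View pics/w2.png

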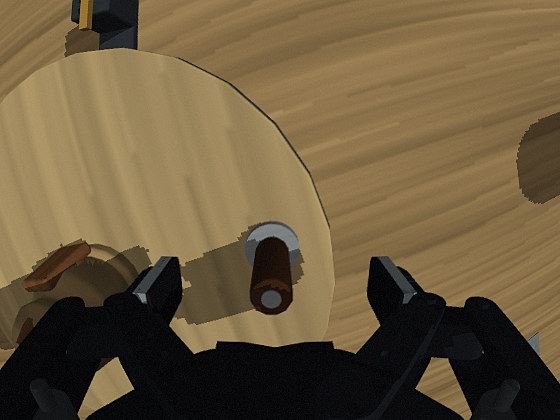

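The peg top is at (271,299), centred between the fingertips (x about 160 and 385), so I close on it.

Request:
arm_command(plan=[{"translation": [0, 0, 0], "hand": 0, "turn": 0}, {"translation": [0, 0, 0], "hand": 0, "turn": 0}, {"translation": [0, 0, 0], "hand": 0, "turn": 0}, {"translation": [0, 0, 0], "hand": 0, "turn": 0}, {"translation": [0, 0, 0], "hand": 0, "turn": 0}, {"translation": [0, 0, 0], "hand": 0, "turn": 0}])

```text
t: 3.12
ee_pos: [0.5872, 0.0937, 0.1075]
ee_rot: [-3.141, 0.001, 2.795]
force: [1.0, 0.7, -0.7]
opening: 0.0163
grasp_force: 58.5
```

```bash
cat >> h.py <<'E'
def pin(im,c):
    h=im.astype(int); m=((h.max(2)-h.min(2)<22)&(h.min(2)>70)).astype(np.uint8)
    n,l,s,ce=cv2.connectedComponentsWithStats(m)
    return [(ce[i],s[i,4],wplane(c,ce[i],.118)[:2]) for i in range(1,n) if 60<s[i,4]<900 and 170<ce[i][0]<390 and 200<ce[i][1]<345]
E
python3 - <<'E'
from h import *
np.set_printoptions(precision=4,suppress=True)
c=robot.get_calibration('wrist');im=cv2.imread('pics/w2.png')
print(im[295:303,267:275].mean((0,1)))
for q in pin(im,c): print(*q)
im=robot.grab_frame('wrist'); cv2.imwrite('pics/w3.png',im)
for q in pin(im,c): print(*q)
s=robot.sense(); print(s['t'],np.array(s['ee_pos']),s['force'],s['opening'])
E
```

```text
[73.3906 72.6875 70.0312]
[275.7884 234.8086] 742 [0.5642 0.1031]
[272.5046 299.0826] 109 [0.5896 0.0926]
[245.651 261.   ] 149 [0.5703 0.0887]
[242.0959 278.7671] 73 [0.5769 0.0846]
[274.1417 297.8543] 254 [0.5893 0.0934]
3.1667 [0.5874 0.0936 0.1075] [ 0.147  -1.4743  2.8446] 0.016229539625006416
```

Gripped: TCP is (0.5873,0.0937), the force is small, and the pin detector agrees within 2 mm. I'll generate the spin-up rows, counter-clockwise.

```bash
cat >> h.py <<'E'
import json
C=np.array([.5797,-.021]); r=.115; YAW=2.795
def rows(start,thetas,hands):
    "start: commanded xy; thetas: peg angle targets per row; prints rows, returns final cmd"
    Rt=np.array([[np.cos(YAW),np.sin(YAW)],[np.sin(YAW),-np.cos(YAW)]]); p=np.array(start,float); out=[]
    for th,h in zip(thetas,hands):
        d=C+r*np.array([np.cos(th),np.sin(th)])-p; q=np.round(Rt@d*100,2); p=p+Rt.T@q/100
        out.append({"translation":[float(q[0]),float(q[1]),0],"turn":0,"hand":h})
    for i in range(0,len(out),8): print(json.dumps(out[i:i+8]))
    print('cmd end',p.round(5),'theta',thetas[-1])
    return p
E
python3 - <<'E'
from h import *
w=np.r_[np.linspace(.1,1.4,12),[1.4]*4]; th=np.radians(86.06)+np.cumsum(w)/12
rows([.5876,.0938],th,[0]*16)
E
```

```text
[{"translation": [0.09, -0.03, 0], "turn": 0, "hand": 0}, {"translation": [0.2, -0.06, 0], "turn": 0, "hand": 0}, {"translation": [0.31, -0.11, 0], "turn": 0, "hand": 0}, {"translation": [0.4, -0.14, 0], "turn": 0, "hand": 0}, {"translation": [0.51, -0.22, 0], "turn": 0, "hand": 0}, {"translation": [0.6, -0.28, 0], "turn": 0, "hand": 0}, {"translation": [0.68, -0.38, 0], "turn": 0, "hand": 0}, {"translation": [0.74, -0.49, 0], "turn": 0, "hand": 0}]
[{"translation": [0.79, -0.61, 0], "turn": 0, "hand": 0}, {"translation": [0.81, -0.77, 0], "turn": 0, "hand": 0}, {"translation": [0.8, -0.93, 0], "turn": 0, "hand": 0}, {"translation": [0.76, -1.1, 0], "turn": 0, "hand": 0}, {"translation": [0.62, -1.19, 0], "turn": 0, "hand": 0}, {"translation": [0.49, -1.25, 0], "turn": 0, "hand": 0}, {"translation": [0.33, -1.3, 0], "turn": 0, "hand": 0}, {"translation": [0.18, -1.33, 0], "turn": 0, "hand": 0}]
cmd end [0.47483 0.02619] theta 2.7186970209329866
```

Request:
arm_command(plan=[{"translation": [0.09, -0.03, 0], "turn": 0, "hand": 0}, {"translation": [0.2, -0.06, 0], "turn": 0, "hand": 0}, {"translation": [0.31, -0.11, 0], "turn": 0, "hand": 0}, {"translation": [0.4, -0.14, 0], "turn": 0, "hand": 0}, {"translation": [0.51, -0.22, 0], "turn": 0, "hand": 0}, {"translation": [0.6, -0.28, 0], "turn": 0, "hand": 0}, {"translation": [0.68, -0.38, 0], "turn": 0, "hand": 0}, {"translation": [0.74, -0.49, 0], "turn": 0, "hand": 0}])

```text
t: 3.83
ee_pos: [0.5479, 0.09, 0.1074]
ee_rot: [3.141, 0.001, 2.795]
force: [0.1, -2.4, 5.7]
opening: 0.0163
grasp_force: 58.8
```

Request:
arm_command(plan=[{"translation": [0.79, -0.61, 0], "turn": 0, "hand": 0}, {"translation": [0.81, -0.77, 0], "turn": 0, "hand": 0}, {"translation": [0.8, -0.93, 0], "turn": 0, "hand": 0}, {"translation": [0.76, -1.1, 0], "turn": 0, "hand": 0}, {"translation": [0.62, -1.19, 0], "turn": 0, "hand": 0}, {"translation": [0.49, -1.25, 0], "turn": 0, "hand": 0}, {"translation": [0.33, -1.3, 0], "turn": 0, "hand": 0}, {"translation": [0.18, -1.33, 0], "turn": 0, "hand": 0}])

```text
t: 4.5
ee_pos: [0.4734, 0.0267, 0.1074]
ee_rot: [3.141, 0.0, 2.796]
force: [2.0, -1.8, 5.1]
opening: 0.0163
grasp_force: 58.9
```

```bash
python3 - <<'E'
from h import *
s=robot.sense();p=np.array(s['ee_pos'][:2])-C
print(s['t'],s['ee_pos'],s['ee_rot'],s['force'],np.arctan2(p[1],p[0]),np.hypot(*p))
w=1.4-.115/12*np.arange(1,9); th=2.7187+np.cumsum(w)/12
rows([.47483,.02619],th,[1]*8); print('w',w[-1])
E
```

```text
4.5 [0.47343873 0.02672568 0.10741745] [3.14060185e+00 3.76183961e-04 2.79565138e+00] [ 2.01169051 -1.78062607  5.06767324] 2.7194580819015455 0.11648690226045644
[{"translation": [0.02, -1.33, 0], "turn": 0, "hand": 1}, {"translation": [-0.12, -1.32, 0], "turn": 0, "hand": 1}, {"translation": [-0.28, -1.28, 0], "turn": 0, "hand": 1}, {"translation": [-0.42, -1.24, 0], "turn": 0, "hand": 1}, {"translation": [-0.55, -1.17, 0], "turn": 0, "hand": 1}, {"translation": [-0.67, -1.1, 0], "turn": 0, "hand": 1}, {"translation": [-0.79, -1.0, 0], "turn": 0, "hand": 1}, {"translation": [-0.88, -0.91, 0], "turn": 0, "hand": 1}]
cmd end [ 0.47777 -0.07428] theta 3.623283333333333
w 1.3233333333333333
```

Request:
arm_command(plan=[{"translation": [0.02, -1.33, 0], "turn": 0, "hand": 1}, {"translation": [-0.12, -1.32, 0], "turn": 0, "hand": 1}, {"translation": [-0.28, -1.28, 0], "turn": 0, "hand": 1}, {"translation": [-0.42, -1.24, 0], "turn": 0, "hand": 1}, {"translation": [-0.55, -1.17, 0], "turn": 0, "hand": 1}, {"translation": [-0.67, -1.1, 0], "turn": 0, "hand": 1}, {"translation": [-0.79, -1.0, 0], "turn": 0, "hand": 1}, {"translation": [-0.88, -0.91, 0], "turn": 0, "hand": 1}])

```text
t: 5.17
ee_pos: [0.4756, -0.074, 0.1064]
ee_rot: [-3.142, -0.002, 2.795]
force: [0.2, 0.2, -0.8]
opening: 0.0852
grasp_force: 0.0
```

```bash
cat >> h.py <<'E'
def look(name):
    s=robot.sense(); c=robot.get_calibration('wrist'); im=robot.grab_frame('wrist'); cv2.imwrite(f'pics/{name}.png',im)
    e=np.array(s['ee_pos'][:2]); print('t %.3f'%s['t'],'ee',e.round(4),'f',np.round(s['force'],1),'open %.3f'%s['opening'])
    for px,a,w in pin(im,c):
        v=w-[.002,0]-C; th=np.arctan2(v[1],v[0])%(2*np.pi)
        print(px.round(0),a,'th %.3f r %.4f'%(th,np.hypot(*v)),'dist %.4f'%np.hypot(*(w-[.002,0]-e)))
E
python3 - <<'E'
from h import *
look('c1')
E
```

```text
t 5.167 ee [ 0.4756 -0.074 ] f [ 0.2  0.2 -0.8] open 0.085
[272. 302.] 253 th 3.629 r 0.1164 dist 0.0020
```

```bash
cat >> h.py <<'E'
def follow(cmd,th0,w,tau0,a=.11,n=8,hand=1):
    tau=tau0+np.arange(1,n+1)/12; return rows(cmd,th0+w*tau-a/2*tau**2,[hand]*n)
E
python3 -c "
from h import *
follow([.47777,-.07428],3.629,1.32,.05)"
```

```text
[{"translation": [-1.65, -1.26, 0], "turn": 0, "hand": 1}, {"translation": [-1.09, -0.6, 0], "turn": 0, "hand": 1}, {"translation": [-1.14, -0.49, 0], "turn": 0, "hand": 1}, {"translation": [-1.18, -0.35, 0], "turn": 0, "hand": 1}, {"translation": [-1.19, -0.23, 0], "turn": 0, "hand": 1}, {"translation": [-1.21, -0.09, 0], "turn": 0, "hand": 1}, {"translation": [-1.2, 0.03, 0], "turn": 0, "hand": 1}, {"translation": [-1.19, 0.15, 0], "turn": 0, "hand": 1}]
cmd end [ 0.56077 -0.13445] theta 4.546751388888889
```

Request:
arm_command(plan=[{"translation": [-1.65, -1.26, 0], "turn": 0, "hand": 1}, {"translation": [-1.09, -0.6, 0], "turn": 0, "hand": 1}, {"translation": [-1.14, -0.49, 0], "turn": 0, "hand": 1}, {"translation": [-1.18, -0.35, 0], "turn": 0, "hand": 1}, {"translation": [-1.19, -0.23, 0], "turn": 0, "hand": 1}, {"translation": [-1.21, -0.09, 0], "turn": 0, "hand": 1}, {"translation": [-1.2, 0.03, 0], "turn": 0, "hand": 1}, {"translation": [-1.19, 0.15, 0], "turn": 0, "hand": 1}])

```text
t: 5.88
ee_pos: [0.5604, -0.1341, 0.1066]
ee_rot: [3.141, -0.001, 2.795]
force: [0.5, 1.2, -0.3]
opening: 0.0853
grasp_force: 0.0
```

```bash
python3 -c "
from h import *
look('c2')
follow([.56077,-.13445],4.5468,1.242,.05)"
```

```text
t 5.883 ee [ 0.5604 -0.1341] f [ 0.5  1.2 -0.3] open 0.085
[274. 304.] 256 th 4.567 r 0.1155 dist 0.0027
[{"translation": [-1.82, 0.49, 0], "turn": 0, "hand": 1}, {"translation": [-1.08, 0.46, 0], "turn": 0, "hand": 1}, {"translation": [-1.02, 0.55, 0], "turn": 0, "hand": 1}, {"translation": [-0.96, 0.65, 0], "turn": 0, "hand": 1}, {"translation": [-0.87, 0.74, 0], "turn": 0, "hand": 1}, {"translation": [-0.8, 0.81, 0], "turn": 0, "hand": 1}, {"translation": [-0.7, 0.88, 0], "turn": 0, "hand": 1}, {"translation": [-0.61, 0.94, 0], "turn": 0, "hand": 1}]
cmd end [ 0.65345 -0.10923] theta 5.408651388888889
```

Request:
arm_command(plan=[{"translation": [-1.82, 0.49, 0], "turn": 0, "hand": 1}, {"translation": [-1.08, 0.46, 0], "turn": 0, "hand": 1}, {"translation": [-1.02, 0.55, 0], "turn": 0, "hand": 1}, {"translation": [-0.96, 0.65, 0], "turn": 0, "hand": 1}, {"translation": [-0.87, 0.74, 0], "turn": 0, "hand": 1}, {"translation": [-0.8, 0.81, 0], "turn": 0, "hand": 1}, {"translation": [-0.7, 0.88, 0], "turn": 0, "hand": 1}, {"translation": [-0.61, 0.94, 0], "turn": 0, "hand": 1}])

```text
t: 6.6
ee_pos: [0.6532, -0.1082, 0.1068]
ee_rot: [3.142, -0.001, 2.795]
force: [-0.0, -1.3, 0.1]
opening: 0.0854
grasp_force: 0.0
```

```bash
python3 -c "
from h import *
look('c3')
follow([.65345,-.10923],5.448,1.19,.05)"
```

```text
t 6.600 ee [ 0.6532 -0.1082] f [-0.  -1.3  0.1] open 0.085
[290. 305.] 250 th 5.474 r 0.1141 dist 0.0070
[{"translation": [-0.94, 2.06, 0], "turn": 0, "hand": 1}, {"translation": [-0.31, 1.07, 0], "turn": 0, "hand": 1}, {"translation": [-0.21, 1.1, 0], "turn": 0, "hand": 1}, {"translation": [-0.1, 1.1, 0], "turn": 0, "hand": 1}, {"translation": [0.01, 1.09, 0], "turn": 0, "hand": 1}, {"translation": [0.11, 1.08, 0], "turn": 0, "hand": 1}, {"translation": [0.21, 1.06, 0], "turn": 0, "hand": 1}, {"translation": [0.31, 1.02, 0], "turn": 0, "hand": 1}]
cmd end [ 0.69465 -0.02225] theta 6.272584722222222
```

Drag is lower than nominal (about 0.06 rad/s²), and ω is now about 1.24. I'll regenerate for 16 rows.

```bash
python3 -c "
from h import *
follow([.65345,-.10923],5.474,1.243,.05,.06,16)"
```

```text
[{"translation": [-1.06, 2.42, 0], "turn": 0, "hand": 1}, {"translation": [-0.29, 1.15, 0], "turn": 0, "hand": 1}, {"translation": [-0.17, 1.16, 0], "turn": 0, "hand": 1}, {"translation": [-0.05, 1.17, 0], "turn": 0, "hand": 1}, {"translation": [0.07, 1.17, 0], "turn": 0, "hand": 1}, {"translation": [0.19, 1.14, 0], "turn": 0, "hand": 1}, {"translation": [0.3, 1.12, 0], "turn": 0, "hand": 1}, {"translation": [0.41, 1.08, 0], "turn": 0, "hand": 1}]
[{"translation": [0.51, 1.02, 0], "turn": 0, "hand": 1}, {"translation": [0.61, 0.97, 0], "turn": 0, "hand": 1}, {"translation": [0.7, 0.9, 0], "turn": 0, "hand": 1}, {"translation": [0.78, 0.82, 0], "turn": 0, "hand": 1}, {"translation": [0.85, 0.74, 0], "turn": 0, "hand": 1}, {"translation": [0.92, 0.64, 0], "turn": 0, "hand": 1}, {"translation": [0.97, 0.56, 0], "turn": 0, "hand": 1}, {"translation": [1.02, 0.45, 0], "turn": 0, "hand": 1}]
cmd end [0.65536 0.06562] theta 7.136075000000001
```

Request:
arm_command(plan=[{"translation": [-1.06, 2.42, 0], "turn": 0, "hand": 1}, {"translation": [-0.29, 1.15, 0], "turn": 0, "hand": 1}, {"translation": [-0.17, 1.16, 0], "turn": 0, "hand": 1}, {"translation": [-0.05, 1.17, 0], "turn": 0, "hand": 1}, {"translation": [0.07, 1.17, 0], "turn": 0, "hand": 1}, {"translation": [0.19, 1.14, 0], "turn": 0, "hand": 1}, {"translation": [0.3, 1.12, 0], "turn": 0, "hand": 1}, {"translation": [0.41, 1.08, 0], "turn": 0, "hand": 1}])

```text
t: 7.32
ee_pos: [0.6937, -0.012, 0.107]
ee_rot: [-3.142, -0.0, 2.795]
force: [0.3, 0.1, 0.1]
opening: 0.0855
grasp_force: 0.0
```

Request:
arm_command(plan=[{"translation": [0.51, 1.02, 0], "turn": 0, "hand": 1}, {"translation": [0.61, 0.97, 0], "turn": 0, "hand": 1}, {"translation": [0.7, 0.9, 0], "turn": 0, "hand": 1}, {"translation": [0.78, 0.82, 0], "turn": 0, "hand": 1}, {"translation": [0.85, 0.74, 0], "turn": 0, "hand": 1}, {"translation": [0.92, 0.64, 0], "turn": 0, "hand": 1}, {"translation": [0.97, 0.56, 0], "turn": 0, "hand": 1}, {"translation": [1.02, 0.45, 0], "turn": 0, "hand": 1}])

```text
t: 7.98
ee_pos: [0.6539, 0.0668, 0.107]
ee_rot: [3.141, 0.0, 2.795]
force: [0.3, 0.0, 0.4]
opening: 0.0852
grasp_force: 0.0
```

```bash
python3 -c "
from h import *
look('c4')
follow([.65536,.06562],7.136,1.16,.05,.06,16)"
```

```text
t 7.983 ee [0.6539 0.0668] f [0.3 0.  0.4] open 0.085
[273. 237.] 751 th 1.094 r 0.1081 dist 0.0259
[269. 304.] 118 th 0.839 r 0.1138 dist 0.0036
[{"translation": [1.69, 0.51, 0], "turn": 0, "hand": 1}, {"translation": [1.09, 0.19, 0], "turn": 0, "hand": 1}, {"translation": [1.09, 0.08, 0], "turn": 0, "hand": 1}, {"translation": [1.1, -0.02, 0], "turn": 0, "hand": 1}, {"translation": [1.07, -0.13, 0], "turn": 0, "hand": 1}, {"translation": [1.06, -0.23, 0], "turn": 0, "hand": 1}, {"translation": [1.03, -0.32, 0], "turn": 0, "hand": 1}, {"translation": [0.99, -0.41, 0], "turn": 0, "hand": 1}]
[{"translation": [0.94, -0.51, 0], "turn": 0, "hand": 1}, {"translation": [0.89, -0.58, 0], "turn": 0, "hand": 1}, {"translation": [0.82, -0.67, 0], "turn": 0, "hand": 1}, {"translation": [0.76, -0.73, 0], "turn": 0, "hand": 1}, {"translation": [0.69, -0.79, 0], "turn": 0, "hand": 1}, {"translation": [0.6, -0.85, 0], "turn": 0, "hand": 1}, {"translation": [0.53, -0.9, 0], "turn": 0, "hand": 1}, {"translation": [0.44, -0.93, 0], "turn": 0, "hand": 1}]
cmd end [0.49489 0.0567 ] theta 8.683258333333333
```

Request:
arm_command(plan=[{"translation": [1.69, 0.51, 0], "turn": 0, "hand": 1}, {"translation": [1.09, 0.19, 0], "turn": 0, "hand": 1}, {"translation": [1.09, 0.08, 0], "turn": 0, "hand": 1}, {"translation": [1.1, -0.02, 0], "turn": 0, "hand": 1}, {"translation": [1.07, -0.13, 0], "turn": 0, "hand": 1}, {"translation": [1.06, -0.23, 0], "turn": 0, "hand": 1}, {"translation": [1.03, -0.32, 0], "turn": 0, "hand": 1}, {"translation": [0.99, -0.41, 0], "turn": 0, "hand": 1}])

```text
t: 8.7
ee_pos: [0.5669, 0.0938, 0.1071]
ee_rot: [3.141, 0.0, 2.795]
force: [0.2, 0.5, 0.4]
opening: 0.0856
grasp_force: 0.0
```

Request:
arm_command(plan=[{"translation": [0.94, -0.51, 0], "turn": 0, "hand": 1}, {"translation": [0.89, -0.58, 0], "turn": 0, "hand": 1}, {"translation": [0.82, -0.67, 0], "turn": 0, "hand": 1}, {"translation": [0.76, -0.73, 0], "turn": 0, "hand": 1}, {"translation": [0.69, -0.79, 0], "turn": 0, "hand": 1}, {"translation": [0.6, -0.85, 0], "turn": 0, "hand": 1}, {"translation": [0.53, -0.9, 0], "turn": 0, "hand": 1}, {"translation": [0.44, -0.93, 0], "turn": 0, "hand": 1}])

```text
t: 9.37
ee_pos: [0.4934, 0.0563, 0.107]
ee_rot: [3.142, 0.0, 2.795]
force: [0.2, -0.2, -0.8]
opening: 0.0855
grasp_force: 0.0
```

```bash
python3 -c "
from h import *
look('c5')
follow([.49489,.0567],8.646,1.055,.05,.065,16)"
```

```text
t 9.367 ee [0.4934 0.0563] f [ 0.2 -0.2 -0.8] open 0.086
[294. 305.] 240 th 2.337 r 0.1158 dist 0.0086
[{"translation": [0.4, -1.12, 0], "turn": 0, "hand": 1}, {"translation": [0.24, -0.96, 0], "turn": 0, "hand": 1}, {"translation": [0.16, -0.99, 0], "turn": 0, "hand": 1}, {"translation": [0.08, -0.98, 0], "turn": 0, "hand": 1}, {"translation": [-0.01, -0.99, 0], "turn": 0, "hand": 1}, {"translation": [-0.1, -0.97, 0], "turn": 0, "hand": 1}, {"translation": [-0.17, -0.96, 0], "turn": 0, "hand": 1}, {"translation": [-0.25, -0.93, 0], "turn": 0, "hand": 1}]
[{"translation": [-0.33, -0.91, 0], "turn": 0, "hand": 1}, {"translation": [-0.41, -0.87, 0], "turn": 0, "hand": 1}, {"translation": [-0.47, -0.83, 0], "turn": 0, "hand": 1}, {"translation": [-0.53, -0.78, 0], "turn": 0, "hand": 1}, {"translation": [-0.59, -0.73, 0], "turn": 0, "hand": 1}, {"translation": [-0.65, -0.68, 0], "turn": 0, "hand": 1}, {"translation": [-0.7, -0.62, 0], "turn": 0, "hand": 1}, {"translation": [-0.74, -0.56, 0], "turn": 0, "hand": 1}]
cmd end [ 0.48602 -0.08767] theta 10.043224305555556
```

```bash
python3 -c "
from h import *
follow([.49489,.0567],8.62,1.03,.05,.07,16)"
```

```text
[{"translation": [0.29, -0.79, 0], "turn": 0, "hand": 1}, {"translation": [0.27, -0.94, 0], "turn": 0, "hand": 1}, {"translation": [0.19, -0.95, 0], "turn": 0, "hand": 1}, {"translation": [0.11, -0.96, 0], "turn": 0, "hand": 1}, {"translation": [0.02, -0.96, 0], "turn": 0, "hand": 1}, {"translation": [-0.05, -0.95, 0], "turn": 0, "hand": 1}, {"translation": [-0.13, -0.94, 0], "turn": 0, "hand": 1}, {"translation": [-0.21, -0.92, 0], "turn": 0, "hand": 1}]
[{"translation": [-0.28, -0.89, 0], "turn": 0, "hand": 1}, {"translation": [-0.35, -0.86, 0], "turn": 0, "hand": 1}, {"translation": [-0.41, -0.83, 0], "turn": 0, "hand": 1}, {"translation": [-0.48, -0.78, 0], "turn": 0, "hand": 1}, {"translation": [-0.53, -0.75, 0], "turn": 0, "hand": 1}, {"translation": [-0.59, -0.69, 0], "turn": 0, "hand": 1}, {"translation": [-0.63, -0.64, 0], "turn": 0, "hand": 1}, {"translation": [-0.68, -0.58, 0], "turn": 0, "hand": 1}]
cmd end [ 0.48181 -0.08137] theta 9.977856944444444
```

Request:
arm_command(plan=[{"translation": [0.29, -0.79, 0], "turn": 0, "hand": 1}, {"translation": [0.27, -0.94, 0], "turn": 0, "hand": 1}, {"translation": [0.19, -0.95, 0], "turn": 0, "hand": 1}, {"translation": [0.11, -0.96, 0], "turn": 0, "hand": 1}, {"translation": [0.02, -0.96, 0], "turn": 0, "hand": 1}, {"translation": [-0.05, -0.95, 0], "turn": 0, "hand": 1}, {"translation": [-0.13, -0.94, 0], "turn": 0, "hand": 1}, {"translation": [-0.21, -0.92, 0], "turn": 0, "hand": 1}])

```text
t: 10.08
ee_pos: [0.4642, -0.0121, 0.107]
ee_rot: [3.142, 0.0, 2.795]
force: [-0.1, -0.8, 0.1]
opening: 0.0852
grasp_force: 0.0
```

Request:
arm_command(plan=[{"translation": [-0.28, -0.89, 0], "turn": 0, "hand": 1}, {"translation": [-0.35, -0.86, 0], "turn": 0, "hand": 1}, {"translation": [-0.41, -0.83, 0], "turn": 0, "hand": 1}, {"translation": [-0.48, -0.78, 0], "turn": 0, "hand": 1}, {"translation": [-0.53, -0.75, 0], "turn": 0, "hand": 1}, {"translation": [-0.59, -0.69, 0], "turn": 0, "hand": 1}, {"translation": [-0.63, -0.64, 0], "turn": 0, "hand": 1}, {"translation": [-0.68, -0.58, 0], "turn": 0, "hand": 1}])

```text
t: 10.75
ee_pos: [0.4815, -0.0819, 0.107]
ee_rot: [3.142, 0.0, 2.795]
force: [0.7, 0.6, 0.7]
opening: 0.0852
grasp_force: 0.0
```

```bash
python3 -c "
from h import *
look('c6')
follow([.48181,-.08137],9.978,.935,.05,.07,16)"
```

```text
t 10.750 ee [ 0.4815 -0.0819] f [0.7 0.6 0.7] open 0.085
[277. 293.] 262 th 3.676 r 0.1163 dist 0.0025
[{"translation": [-1.18, -0.82, 0], "turn": 0, "hand": 1}, {"translation": [-0.77, -0.43, 0], "turn": 0, "hand": 1}, {"translation": [-0.8, -0.37, 0], "turn": 0, "hand": 1}, {"translation": [-0.81, -0.3, 0], "turn": 0, "hand": 1}, {"translation": [-0.84, -0.24, 0], "turn": 0, "hand": 1}, {"translation": [-0.84, -0.18, 0], "turn": 0, "hand": 1}, {"translation": [-0.85, -0.11, 0], "turn": 0, "hand": 1}, {"translation": [-0.85, -0.04, 0], "turn": 0, "hand": 1}]
[{"translation": [-0.84, 0.01, 0], "turn": 0, "hand": 1}, {"translation": [-0.84, 0.08, 0], "turn": 0, "hand": 1}, {"translation": [-0.82, 0.13, 0], "turn": 0, "hand": 1}, {"translation": [-0.81, 0.2, 0], "turn": 0, "hand": 1}, {"translation": [-0.78, 0.25, 0], "turn": 0, "hand": 1}, {"translation": [-0.76, 0.3, 0], "turn": 0, "hand": 1}, {"translation": [-0.73, 0.35, 0], "turn": 0, "hand": 1}, {"translation": [-0.7, 0.4, 0], "turn": 0, "hand": 1}]
cmd end [ 0.60353 -0.13352] theta 11.204440277777778
```

Free coast has lasted more than 5.5 s. I follow a little longer, then close on the moving peg.

Request:
arm_command(plan=[{"translation": [-1.18, -0.82, 0], "turn": 0, "hand": 1}, {"translation": [-0.77, -0.43, 0], "turn": 0, "hand": 1}, {"translation": [-0.8, -0.37, 0], "turn": 0, "hand": 1}, {"translation": [-0.81, -0.3, 0], "turn": 0, "hand": 1}, {"translation": [-0.84, -0.24, 0], "turn": 0, "hand": 1}, {"translation": [-0.84, -0.18, 0], "turn": 0, "hand": 1}, {"translation": [-0.85, -0.11, 0], "turn": 0, "hand": 1}, {"translation": [-0.85, -0.04, 0], "turn": 0, "hand": 1}])

```text
t: 11.47
ee_pos: [0.5387, -0.1284, 0.1069]
ee_rot: [3.142, -0.0, 2.795]
force: [-0.3, -0.2, -0.2]
opening: 0.0853
grasp_force: 0.0
```

Request:
arm_command(plan=[{"translation": [-0.84, 0.01, 0], "turn": 0, "hand": 0}, {"translation": [-0.84, 0.08, 0], "turn": 0, "hand": 0}, {"translation": [-0.82, 0.13, 0], "turn": 0, "hand": 0}, {"translation": [-0.81, 0.2, 0], "turn": 0, "hand": 0}, {"translation": [-0.78, 0.25, 0], "turn": 0, "hand": 0}, {"translation": [-0.76, 0.3, 0], "turn": 0, "hand": 0}, {"translation": [-0.73, 0.35, 0], "turn": 0, "hand": 0}, {"translation": [-0.7, 0.4, 0], "turn": 0, "hand": 0}])

```text
t: 12.13
ee_pos: [0.604, -0.1346, 0.1074]
ee_rot: [-3.14, 0.002, 2.794]
force: [0.7, -4.4, 1.5]
opening: 0.0164
grasp_force: 59.1
```

```bash
python3 - <<'E'
from h import *
s=robot.sense(); print(s['t'],s['force'],s['opening'],s['grasp_force'])
rem=np.radians(162.2)+4*np.pi-11.2044
# rows: constant then linear decel over 16
n=44; prof=np.r_[np.linspace(.86,1,8),np.ones(n-8-14),np.linspace(1,.03,14)]
prof*=rem*12/prof.sum(); print(prof[0],prof.max())
rows([.60353,-.13352],11.2044+np.cumsum(prof)/12,[0]*n)
E
```

```text
12.1333 [ 0.70505544 -4.38794662  1.48038326] 0.016377721228246225 59.092063307762146
1.1806459182125462 1.3728440909448212
[{"translation": [-0.93, 0.65, 0], "turn": 0, "hand": 0}, {"translation": [-0.88, 0.74, 0], "turn": 0, "hand": 0}, {"translation": [-0.82, 0.86, 0], "turn": 0, "hand": 0}, {"translation": [-0.74, 0.95, 0], "turn": 0, "hand": 0}, {"translation": [-0.66, 1.05, 0], "turn": 0, "hand": 0}, {"translation": [-0.54, 1.14, 0], "turn": 0, "hand": 0}, {"translation": [-0.42, 1.22, 0], "turn": 0, "hand": 0}, {"translation": [-0.29, 1.28, 0], "turn": 0, "hand": 0}]
[{"translation": [-0.14, 1.31, 0], "turn": 0, "hand": 0}, {"translation": [0.01, 1.32, 0], "turn": 0, "hand": 0}, {"translation": [0.16, 1.3, 0], "turn": 0, "hand": 0}, {"translation": [0.3, 1.28, 0], "turn": 0, "hand": 0}, {"translation": [0.46, 1.23, 0], "turn": 0, "hand": 0}, {"translation": [0.59, 1.18, 0], "turn": 0, "hand": 0}, {"translation": [0.72, 1.1, 0], "turn": 0, "hand": 0}, {"translation": [0.84, 1.01, 0], "turn": 0, "hand": 0}]
[{"translation": [0.95, 0.91, 0], "turn": 0, "hand": 0}, {"translation":
[... 863 characters left out ...]
, "turn": 0, "hand": 0}, {"translation": [0.42, -0.93, 0], "turn": 0, "hand": 0}, {"translation": [0.31, -0.87, 0], "turn": 0, "hand": 0}, {"translation": [0.22, -0.8, 0], "turn": 0, "hand": 0}, {"translation": [0.14, -0.71, 0], "turn": 0, "hand": 0}, {"translation": [0.09, -0.62, 0], "turn": 0, "hand": 0}, {"translation": [0.05, -0.53, 0], "turn": 0, "hand": 0}, {"translation": [0.02, -0.43, 0], "turn": 0, "hand": 0}]
[{"translation": [0.0, -0.34, 0], "turn": 0, "hand": 0}, {"translation": [0.0, -0.23, 0], "turn": 0, "hand": 0}, {"translation": [-0.0, -0.14, 0], "turn": 0, "hand": 0}, {"translation": [-0.0, -0.04, 0], "turn": 0, "hand": 0}]
cmd end [0.47017 0.01416] theta 15.397294661093975
```

Request:
arm_command(plan=[{"translation": [-0.93, 0.65, 0], "turn": 0, "hand": 0}, {"translation": [-0.88, 0.74, 0], "turn": 0, "hand": 0}, {"translation": [-0.82, 0.86, 0], "turn": 0, "hand": 0}, {"translation": [-0.74, 0.95, 0], "turn": 0, "hand": 0}, {"translation": [-0.66, 1.05, 0], "turn": 0, "hand": 0}, {"translation": [-0.54, 1.14, 0], "turn": 0, "hand": 0}, {"translation": [-0.42, 1.22, 0], "turn": 0, "hand": 0}, {"translation": [-0.29, 1.28, 0], "turn": 0, "hand": 0}])

```text
t: 12.8
ee_pos: [0.6818, -0.0772, 0.1074]
ee_rot: [3.141, 0.004, 2.794]
force: [4.3, -3.0, -0.6]
opening: 0.0165
grasp_force: 59.0
```

Request:
arm_command(plan=[{"translation": [-0.14, 1.31, 0], "turn": 0, "hand": 0}, {"translation": [0.01, 1.32, 0], "turn": 0, "hand": 0}, {"translation": [0.16, 1.3, 0], "turn": 0, "hand": 0}, {"translation": [0.3, 1.28, 0], "turn": 0, "hand": 0}, {"translation": [0.46, 1.23, 0], "turn": 0, "hand": 0}, {"translation": [0.59, 1.18, 0], "turn": 0, "hand": 0}, {"translation": [0.72, 1.1, 0], "turn": 0, "hand": 0}, {"translation": [0.84, 1.01, 0], "turn": 0, "hand": 0}])

```text
t: 13.47
ee_pos: [0.685, 0.0271, 0.1074]
ee_rot: [3.14, 0.001, 2.796]
force: [3.2, 1.1, 2.5]
opening: 0.0161
grasp_force: 59.1
```

Request:
arm_command(plan=[{"translation": [0.95, 0.91, 0], "turn": 0, "hand": 0}, {"translation": [1.05, 0.79, 0], "turn": 0, "hand": 0}, {"translation": [1.13, 0.67, 0], "turn": 0, "hand": 0}, {"translation": [1.2, 0.54, 0], "turn": 0, "hand": 0}, {"translation": [1.25, 0.39, 0], "turn": 0, "hand": 0}, {"translation": [1.29, 0.25, 0], "turn": 0, "hand": 0}, {"translation": [1.32, 0.1, 0], "turn": 0, "hand": 0}, {"translation": [1.31, -0.05, 0], "turn": 0, "hand": 0}])

```text
t: 14.13
ee_pos: [0.6056, 0.0905, 0.1073]
ee_rot: [-3.14, -0.001, 2.795]
force: [-0.1, -1.1, 7.5]
opening: 0.0163
grasp_force: 59.5
```

Request:
arm_command(plan=[{"translation": [1.3, -0.2, 0], "turn": 0, "hand": 0}, {"translation": [1.27, -0.35, 0], "turn": 0, "hand": 0}, {"translation": [1.22, -0.49, 0], "turn": 0, "hand": 0}, {"translation": [1.15, -0.62, 0], "turn": 0, "hand": 0}, {"translation": [1.08, -0.75, 0], "turn": 0, "hand": 0}, {"translation": [0.99, -0.88, 0], "turn": 0, "hand": 0}, {"translation": [0.88, -0.97, 0], "turn": 0, "hand": 0}, {"translation": [0.7, -0.99, 0], "turn": 0, "hand": 0}])

```text
t: 14.8
ee_pos: [0.5079, 0.0671, 0.1073]
ee_rot: [-3.139, 0.002, 2.793]
force: [5.2, -6.9, 3.0]
opening: 0.0162
grasp_force: 59.4
```

Request:
arm_command(plan=[{"translation": [0.56, -0.97, 0], "turn": 0, "hand": 0}, {"translation": [0.42, -0.93, 0], "turn": 0, "hand": 0}, {"translation": [0.31, -0.87, 0], "turn": 0, "hand": 0}, {"translation": [0.22, -0.8, 0], "turn": 0, "hand": 0}, {"translation": [0.14, -0.71, 0], "turn": 0, "hand": 0}, {"translation": [0.09, -0.62, 0], "turn": 0, "hand": 0}, {"translation": [0.05, -0.53, 0], "turn": 0, "hand": 0}, {"translation": [0.02, -0.43, 0], "turn": 0, "hand": 0}])

```text
t: 15.47
ee_pos: [0.4732, 0.0188, 0.1073]
ee_rot: [-3.141, 0.005, 2.792]
force: [8.6, -3.7, -3.2]
opening: 0.0165
grasp_force: 59.0
```

Request:
arm_command(plan=[{"translation": [0, -0.34, 0], "turn": 0, "hand": 0}, {"translation": [0, -0.23, 0], "turn": 0, "hand": 0}, {"translation": [0, -0.14, 0], "turn": 0, "hand": 0}, {"translation": [0, -0.04, 0], "turn": 0, "hand": 0}, {"translation": [0, 0, 0], "turn": 0, "hand": 0}, {"translation": [0, 0, 0], "turn": 0, "hand": 0}, {"translation": [0, 0, 0], "turn": 0, "hand": 0}, {"translation": [0, 0, 0], "turn": 0, "hand": 0}])

```text
t: 16.13
ee_pos: [0.4711, 0.0127, 0.1073]
ee_rot: [-3.142, 0.006, 2.793]
force: [8.5, -2.8, -3.8]
opening: 0.0165
grasp_force: 58.9
```

```bash
python3 - <<'E'
from h import *
look('d1'); cv2.imwrite('pics/d1s.png',robot.grab_frame('scene'))
E
```

```text
t 16.133 ee [0.4711 0.0127] f [ 8.5 -2.8 -3.8] open 0.017
[274. 292.] 276 th 2.841 r 0.1164 dist 0.0026
```

View pics/d1.png

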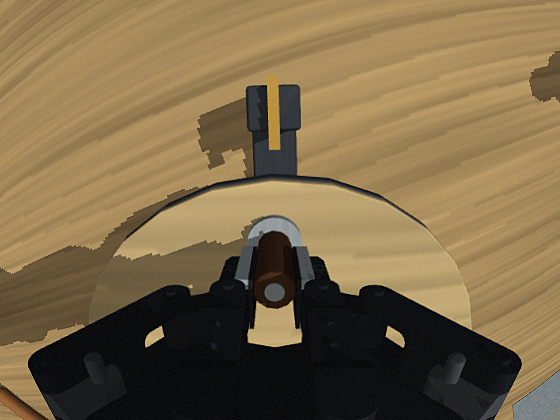

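The pointer (x≈274), collar and pin (x≈274) line up in the wrist view, so the peg stands at the mark. I release gently.

Request:
arm_command(plan=[{"translation": [0, 0, 0], "turn": 0, "hand": 0.22}, {"translation": [0, 0, 0], "turn": 0, "hand": 0.28}, {"translation": [0, 0, 0], "turn": 0, "hand": 0.4}, {"translation": [0, 0, 0], "turn": 0, "hand": 0.6}, {"translation": [0, 0, 0], "turn": 0, "hand": 0.8}, {"translation": [0, 0, 0], "turn": 0, "hand": 1}, {"translation": [0, 0, 0], "turn": 0, "hand": 1}, {"translation": [0, 0, 0], "turn": 0, "hand": 1}])

```text
t: 16.9
ee_pos: [0.4694, 0.0145, 0.1069]
ee_rot: [-3.142, -0.0, 2.795]
force: [0.4, -0.1, 0.1]
opening: 0.0851
grasp_force: 0.0
```

```bash
python3 - <<'E'
from h import *
for i in range(8): 
    if i in(0,3,7): look(f'e{i}')
    else: robot.grab_frame('wrist')
E
```

```text
t 16.900 ee [0.4694 0.0145] f [ 0.4 -0.1  0.1] open 0.085
[269. 297.] 254 th 2.849 r 0.1163 dist 0.0022
t 17.050 ee [0.4695 0.0145] f [ 0.4 -0.3 -0.3] open 0.085
[269. 297.] 258 th 2.849 r 0.1163 dist 0.0023
t 17.250 ee [0.4695 0.0144] f [ 0.5  0.4 -0.6] open 0.085
[269. 297.] 258 th 2.849 r 0.1163 dist 0.0023
```

The wheel is still and free, about 2 mm off the mark. I retreat straight up, then check and hand in.

Request:
arm_command(plan=[{"translation": [0, 0, -1], "turn": 0, "hand": 1}, {"translation": [0, 0, -2], "turn": 0, "hand": 1}, {"translation": [0, 0, -2], "turn": 0, "hand": 1}, {"translation": [0, 0, -2], "turn": 0, "hand": 1}, {"translation": [0, 0, -2], "turn": 0, "hand": 1}, {"translation": [0, 0, -1], "turn": 0, "hand": 1}, {"translation": [0, 0, 0], "turn": 0, "hand": 1}, {"translation": [0, 0, 0], "turn": 0, "hand": 1}])

```text
t: 17.97
ee_pos: [0.4695, 0.0146, 0.2072]
ee_rot: [3.141, 0.001, 2.795]
force: [-0.5, 0.2, -0.9]
opening: 0.0856
grasp_force: 0.0
```

```bash
python3 - <<'E'
from h import *
import time
s=robot.sense(); print(s['ee_pos'],s['force'])
for i in range(2):
    c=robot.get_calibration('wrist');im=robot.grab_frame('wrist');cv2.imwrite(f'pics/f{i}.png',im)
    for q in pins(im,c):
        v=q[2][:2]-C; print(q[0].round(1),q[1],np.arctan2(v[1],v[0]).round(3),np.hypot(*v).round(4))
    for _ in range(4): robot.grab_frame('wrist')
E
```

```text
[0.46950312 0.01458277 0.20724644] [-0.49484762  0.15425447 -0.91923593]
[276.  196.1] 342 2.812 0.133
[271.  222.3] 100 2.844 0.1148
[140.8 295.8] 49 -2.361 0.122
[  8.8 338. ] 96 -1.834 0.3024
[529.7 338.2] 86 1.146 0.2762
[556.4 372.8] 81 0.956 0.3892
[276.9 197.5] 345 2.811 0.1331
[271.9 224. ] 99 2.844 0.1147
[142.  296.8] 49 -2.37 0.1214
[  8.5 338.5] 94 -1.837 0.3026
[530.8 339.5] 83 1.147 0.2759
[556.7 373.7] 70 0.959 0.3858
```

View pics/f1.png

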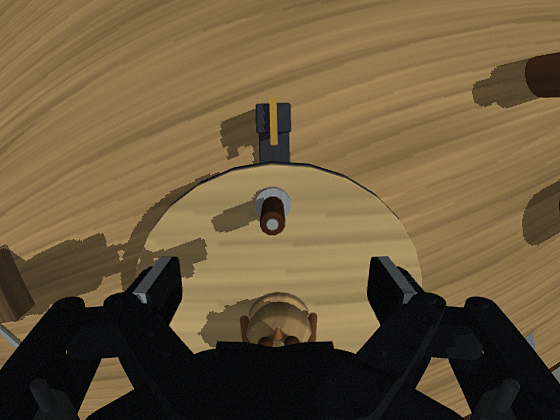

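The peg (272,224), the pointer (273,122) and the owl line up, and the wheel is still. I hand in.

```bash
python3 -c "
from cell import robot
print(robot.sign_off())"
```

```text
the job is handed in; nothing more can be done
None
```

The job is handed in but the verdict was not shown: the wheel coasted free with the open fingers around the peg for over 6 s (by my estimate always above 0.8 rad/s), and was then caught, stopped about 2 mm from the mark by the camera, released and left still.

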